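# Dock the cup carriage in front of the leaf reader

### The job

The blue round carriage, with a green-lidded cup riding on it, runs by its pin in the L-shaped slot of the grey guide plate. With the fingertips, push the carriage along the long leg to the corner, then along the short leg until it is fully home at the slot's end, in front of the white reader. Push gently on the carriage only, not on the cup; do not grasp, lift or tip anything, keep the cup upright in its seat, and leave everything else standing where it is.

Things in the scene. Friction and masses are not known exactly. Their poses are not given: they have to be found in the camera images.
- guide: Fixed light grey guide plate, 260 mm (its x) by 300 mm (its y), 20 mm thick, flat on the table; place and yaw vary. Origin: centre of its underside, z up. An L-shaped slot 18 mm wide goes through it. Centre line of the slot in the plate's frame: loading end (x -40, y -80 mm), along +y 160 mm to the corner (-40, +80), then along +x 90 mm to the home end (+50, +80).
- slot_corner (a point): Corner of the slot, at the plate's top (20 mm above the table): where the carriage's origin is when its pin is in the corner, with 2 mm of play either way. Axes as the plate's.
- slot_home (a point): Home end of the slot's short leg, at the plate's top: where the carriage's origin is when it is fully home, with 2 mm of play either way. A green strip lies on the plate beside it. Axes as the plate's.
- reader (a point): Middle of the top of the fixed white reader head beyond the home end: a block 20 mm (plate's x) by 90 mm (plate's y), its top 70 mm above the table, its front face 58 mm past the home end.
- carriage: Loose blue disc, 84 mm across, 22 mm high, 0.45 to 0.75 kg, sliding flat on the plate, held by nothing. A pin 14 mm thick reaches 14 mm down from its middle into the slot; a rim 62 mm across, 5 mm high, on top seats the cup. Origin: centre of the disc's underside; z up; yaw is free and does not matter. Starts on the long leg 0 to 50 mm from the loading end. Stays where left; a few newtons move it.
- cup: Loose green-lidded clear cup, 51 mm across the lid (48 at the foot), 39 mm high, 70 g, standing in the rim seat in the middle of the carriage (3 mm of play, bottom 22 mm above the carriage's underside, lid 81 mm above the table). Origin: centre of its bottom; z up. Not to be pushed.
- spare_cup: Yellow-lidded cup of the same size, 39 mm high, standing on the guide plate near x +75, y -95 mm of the plate's frame. Origin: centre of its bottom. Leave alone.
- white_cup: White-lidded cup, 39 mm high, on the table to the robot's right. Origin: centre of its bottom. Leave alone.
- spray_bottle: White bottle with blue cap, 64 mm across, 170 mm high, on the table to the left. Origin: centre of its bottom. Leave alone.
- seed_jar: Amber jar, 60 mm across, 80 mm high, on the table to the left. Origin: centre of its bottom. Leave alone.
- spoon: Spoon 170 mm long lying on the table to the right. Leave alone.
- beaker: Clear beaker, 70 mm across, 80 mm high, on the table to the right. Origin: centre of its bottom. Leave alone.
Not all that is in view belongs to the job. There is more than one size of the carriage; the one meant has the size given above.

How it is judged:
On the way:
1. the carriage is at the corner of the slot (within 8 mm) (y of carriage in the frame of guide above 0.072 m and x of carriage in the frame of guide below -0.032 m and z of carriage in the frame of guide below 0.024 m), for 0.05 s.
At the end, for the whole second after the job is handed in: The carriage lies flat on the plate, at rest, its pin within 6 mm of the home end of the short leg; the cup stands upright in its seat on the carriage; the other things are within 30 mm of where they stood (x of carriage in the frame of guide between 0.044 and 0.056 m and y of carriage in the frame of guide between 0.074 and 0.086 m and z of carriage in the frame of guide below 0.023 m and angle between carriage's own z axis and vertical below 0.06 rad and linear speed of carriage below 0.01 m/s and horizontal distance between cup and carriage below 0.006 m and z of cup in the frame of carriage below 0.026 m and angle between cup's own z axis and vertical below 0.1 rad and distance of each of spare_cup, white_cup, spray_bottle, seed_jar, spoon, beaker from where it was at the start of the episode below 0.03 m); the robot touches nothing.
It fails at once if the carriage is lifted out of the slot or tipped (over 6 mm or 0.2 rad) (z of carriage in the frame of guide above 0.026 m or angle between carriage's own z axis and vertical above 0.2 rad).
It fails at once if the cup is lifted, tipped or knocked from its seat (z of cup in the frame of carriage above 0.03 m or horizontal distance between cup and carriage above 0.01 m or angle between cup's own z axis and vertical above 0.25 rad).
It fails at once if the cup is pushed (over 3 N) (contact force between any of the fingers, the arm and cup above 3 N).
It fails at once if the carriage is pushed or squeezed hard (over 30 N) (contact force between the fingers and carriage above 30 N).
It fails at once if a bystander is lifted, knocked over or shifted by more than 30 mm (distance of any of spare_cup, white_cup, spray_bottle, seed_jar, spoon, beaker from where it was at the start of the episode above 0.03 m).
It also fails if it takes over 58 s, if anything falls off the work surface, if the arm or the gripper's body presses on something with over 40 N, if the wrist force passes 120 N, or if a joint passes its speed limit or range.

### The arm

A 7-joint arm with a two-finger parallel gripper is mounted at the origin on the work surface. World frame = base frame: x ahead of the robot, y to its left, z up, the work surface at z = 0. Lengths are in m, angles in rad, forces in N, time in s.
With the tool pointing down it reaches from about 0.425 to 0.95 m from the base axis. Payload 16.7 kg.
Tool frame: the origin (TCP) lies on the centre line of the jaws, within the pads' length; the fingertips stand 17 mm ahead of it and the grasp point (between the pads) lies 2 mm behind it; y points along the fingers, z is the direction in which the jaws open and shut, and the axes are right-handed (so a half turn about y gives the same grasp; the last joint's range is limited). The gripper opens to 94 mm and grips with 3 to 60 N. Pads are 16 mm wide; open, the fingers measure 119 mm over their backs; the gripper's body (75 mm by 177 mm) begins 78 mm behind the grasp point.
Start: joints at [1.032, 0.426, 0.074, 1.606, -0.034, 1.111, -0.067], TCP at [0.256, -0.625, 0.222] pointing down, gripper open.
Joint ranges: [-2.85, 2.85], [-0.5, 2.14], [-1.23, 1.37], [0.21, 2.46], [-1.02, 4.16], [0.16, 2.05], [-2.73, 2.73]. Speed limits (rad/s): [1.89, 1.89, 2.39, 2.39, 3.01, 3.01, 3.01].

### API

Orientations are given as a rotation vector (axis times angle).
In Python, from workcell import get_state, grab_frame, finish_job, boxes_of gives the robot as it stands.
- The arm moves only by the shell command python3 -m inch 'ROWS' [OPENING] [FORCE]. ROWS is JSON, a list of rows, each an object with "linear": the shift along the tool's x, y, z in cm, a list of three; "delta_rot": the turn, a rotation vector about the tool's x, y, z in degrees, a list of three. In form: [{"linear": [dx, dy, dz], "delta_rot": [rx, ry, rz]}, ...]. A call has 1 to 12 rows; each row shifts and turns the commanded pose from where the row before left it, along the tool's axes as they then stand; what a row does not reach is not made up. A row lasts 1/10 s, in which the tool goes at most 50 mm and 8.59 degrees, less where a joint would pass 70% of its speed; a pose out of reach is approached as far as the arm can. A call with a gripper value outside its range is refused whole. OPENING is the opening, from 0 (shut) to 1 (fully open), set as the call begins (- or left out, the last holds). The fingers move at their own pace and stop on an object; FORCE is the grip in N (left out, the last holds). Time passes only in rows, so rows that do not move let the fingers close. It gives the time, the measured TCP pose, the force and the opening at its end, in the units of the state.
- get_state(): the state, without advancing time (a new reading comes with each control period).
- grab_frame(name): name is "scene" or "top" or "wrist"; returns a dict with "pixels" (384x512x3 uint8, blue, green, red), "range_z" (384x512 float32, m along the optical axis (not along the pixel's ray), 0 where there is no reading), "intrinsics" (3x3 intrinsics, pixels), "dist" ([k1, k2, p1, p2, k3] as OpenCV has them; the pictures are not rectified), "R" (3x3) and "t" (3): a world point X has camera coordinates R X + t; the wrist camera has in their place "tool_from_camera" (4x4, takes a point from camera to tool coordinates, whose origin is the TCP and whose axes are the tool frame's). Camera axes: x right, y down, z forward; pixel columns grow to the right and rows downward; lengths in m; the calibration is good to about 2 mm. A picture is of the moment at which its call begins: read the wrist's pose just before it.
- finish_job(): hands the job in, once; it reports no verdict.
Trained networks look in the newest picture that a camera, given by its name, has taken for a name from the list of things; names that differ only in an ending like _2 or _b are one class to them, and where a whole thing is asked for, a point or a joint stands for the part that bears it (a point fixed in the world has none). Each returns a list of dicts, best first, with "confidence" (0 to 1); they miss things now and then, are a little off and sometimes report something else, mostly with a low value. They report only what shows in the picture. A call takes as long as a camera call. They do not tell look-alikes from the thing itself.
- boxes_of(name, camera): "box" ([left, top, right, bottom] in pixels, round what is visible of it).
The state is a dict: "clock": time; "q": joint angles; "dq": joint speeds; "effort": joint torques, N m; "tcp_pos": TCP position; "eef_rot": TCP orientation; "wrist_force": force on the tool from outside, world axes, zero at the start; "moment": the same for the moment, N m; "grip_width": finger opening in m.
Only numpy, scipy, OpenCV 4.12 (cv2) and the standard library are available. Lean on these libraries where they do the work, as an engineer would, in place of code of your own. Each camera call takes 0.05 s, during which the arm holds its last target. There are 200 camera calls.

## Working session

There is one attempt and no reset: what is moved stays moved. The work goes in short steps, Python scripts to look and compute and a shell command to move; the robot and the scene stay as the last step left them, time stands still between calls to the robot, and variables do not carry over. Pictures are saved under pics/ and viewed, about 8 in all and at most 12, crops included, and the job is handed in when it is done.

```bash
mkdir -p pics
cat > h.py <<'E'
import numpy as np, cv2
from scipy.spatial.transform import Rotation as Ro
from workcell import *
def frame(n):
    s=get_state(); f=grab_frame(n)
    if n=="wrist":
        T=np.eye(4);T[:3,:3]=Ro.from_rotvec(s["eef_rot"]).as_matrix();T[:3,3]=s["tcp_pos"]
        C=np.linalg.inv(T@np.array(f["tool_from_camera"]));f["R"]=C[:3,:3];f["t"]=C[:3,3]
    f["R"]=np.array(f["R"]);f["t"]=np.array(f["t"]);f["K"]=np.array(f["intrinsics"]);f["d"]=np.array(f["dist"],float)
    return f
def cloud(f):
    h,w=f["range_z"].shape
    u,v=np.meshgrid(np.arange(w),np.arange(h))
    p=cv2.undistortPoints(np.stack([u,v],-1).reshape(-1,1,2).astype(float),f["K"],f["d"]).reshape(h,w,2)
    z=f["range_z"][...,None]
    return (np.concatenate([p*z,z],-1)-f["t"])@f["R"]
def proj(f,X):
    return cv2.projectPoints(np.array(X,float).reshape(-1,1,3),cv2.Rodrigues(f["R"])[0],f["t"],f["K"],f["d"])[0].reshape(-1,2)
E
python3 - <<'E'
from h import *
s=get_state();print(s)
print(Ro.from_rotvec(s["eef_rot"]).as_matrix().round(3))
ims=[]
for n in["scene","top"]:
    f=frame(n);cv2.imwrite(f"pics/{n}.png",f["pixels"])
    P=cloud(f)
    for o in["guide","carriage","cup","spare_cup","reader"]:
        for b in boxes_of(o,n)[:3]:
            x=b["box"];c=[int((x[0]+x[2])/2),int((x[1]+x[3])/2)]
            print(n,o,round(b["confidence"],2),np.round(x),P[c[1],c[0]].round(3))
    ims.append(f["pixels"])
cv2.imwrite("pics/both.png",np.vstack(ims)[:, :])
E
```

```text
{'clock': 0.0, 'q': array([ 1.03249053,  0.42677619,  0.07383593,  1.60661902, -0.03409685,
        1.1108113 , -0.06708959]), 'dq': array([-4.49270175e-04,  1.94000707e-04, -8.02458275e-05,  1.27712898e-03,
       -9.81277103e-04, -6.95213669e-04, -1.00727860e-05]), 'effort': array([-9.14599877e-04, -9.35849547e+01,  3.66555154e+00, -4.54203629e+01,
       -4.88813873e-02,  1.99803949e-02,  3.57931140e-05]), 'tcp_pos': array([ 0.2556962 , -0.62422757,  0.22174038]), 'eef_rot': array([-0.39580022,  2.00976984, -2.00709589]), 'wrist_force': array([-0.42253182,  0.29003645,  0.01581187]), 'moment': array([-0.00109226,  0.05634711, -0.02778286]), 'grip_width': 0.09403544962175918}
[[-0.925 -0.001  0.379]
 [-0.379  0.001 -0.925]
 [ 0.    -1.    -0.001]]
scene guide 0.81 [194. 172. 322. 252.] [ 0.571 -0.019  0.018]
scene carriage 0.95 [134. 194. 178. 228.] [ 0.382 -0.239  0.048]
scene carriage 0.93 [181. 224. 222. 262.] [ 0.574 -0.238  0.047]
scene carriage 0.57 [231. 195. 254. 213.] [ 0.536 -0.05   0.043]
scene cup 0.76 [232. 183. 250. 205.] [ 0.53  -0.051  0.077]
scene spare_cup 0.77 [249. 216. 269. 236.] [ 0.644 -0.099  0.058]
scene reader 0.85 [195. 174. 322. 257.] [ 0.618 -0.07   0.06 ]
scene reader 0.64 [341. 135. 363. 166.] [0.622 0.411 0.058]
top guide 0.74 [216. 160. 302. 233.] [ 0.549 -0.     0.015]
top carriage 0.75 [306. 228. 339. 258.] [ 0.363 -0.231  0.047]
top carriage 0.74 [305. 175. 334. 207.] [ 0.557 -0.228  0.047]
top carriage 0.64 [260. 190. 279. 214.] [ 0.516 -0.04   0.08 ]
top spare_cup 0.51 [276. 165. 289. 184.] [ 0.624 -0.092  0.054]
top spare_cup 0.31 [257. 190. 280. 215.] [ 0.516 -0.036  0.082]
top reader 0.82 [213. 159. 303. 233.] [ 0.549 -0.     0.015]
top reader 0.33 [363. 170. 383. 206.] [ 0.566 -0.438  0.024]
```

View pics/top.png

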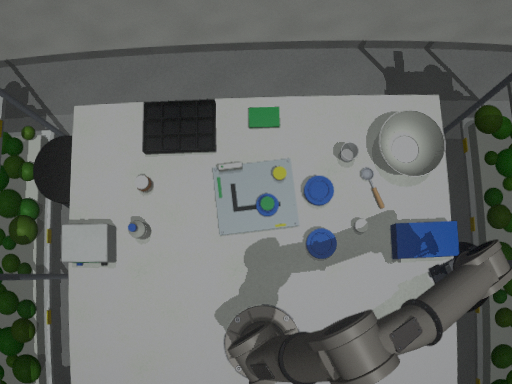

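View pics/scene.png

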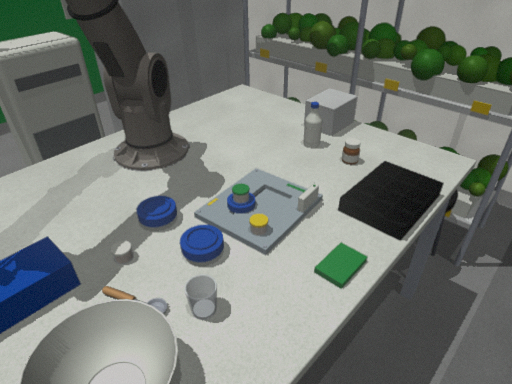

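The top view shows the guide plate at about (255,197), with the slot corner at (236,208) and the home end at (234,184). The small carriage with the green cup is at (267,205), and the two bigger blue dishes at (319,190) and (321,243) are decoys. Next I'll shut the gripper, square it up and bring the wrist camera over the plate.

```bash
python3 -m inch '[{"linear":[0,-4.3,0],"delta_rot":[0,7.5,0]},{"linear":[0,-4.3,0],"delta_rot":[0,7.5,0]},{"linear":[0,-4.3,0],"delta_rot":[0,7.3,0]},{"linear":[-2,0,-4.5],"delta_rot":[0,0,0]},{"linear":[-2,0,-4.5],"delta_rot":[0,0,0]},{"linear":[-2,0,-4.5],"delta_rot":[0,0,0]},{"linear":[-2,0,-4.5],"delta_rot":[0,0,0]},{"linear":[-2,0,-4.5],"delta_rot":[0,0,0]},{"linear":[-2,0,-4.5],"delta_rot":[0,0,0]},{"linear":[-2,0,-4.5],"delta_rot":[0,0,0]},{"linear":[-2,0,-4.5],"delta_rot":[0,0,0]},{"linear":[-2,0,-4.5],"delta_rot":[0,0,0]}]' 0 10
python3 - <<'E'
from h import *
f=frame("wrist");cv2.imwrite("pics/w1.png",f["pixels"])
print((-f["R"].T@f["t"]).round(3), f["R"].round(2))
print(get_state()["tcp_pos"],Ro.from_rotvec(get_state()["eef_rot"]).as_matrix().round(3))
E
```

```text
clock: 1.8
tcp_pos: [0.4364, -0.2178, 0.3519]
eef_rot: [0.002, 2.221, -2.222]
wrist_force: [0.7, 0.7, -0.1]
grip_width: 0.002
[ 0.515 -0.219  0.514] [[-0.   -1.   -0.  ]
 [-0.96  0.    0.27]
 [-0.27  0.   -0.96]]
[ 0.43971283 -0.21024894  0.35196858] [[-1.     0.002  0.007]
 [-0.007  0.002 -1.   ]
 [-0.002 -1.    -0.002]]
```

View pics/w1.png

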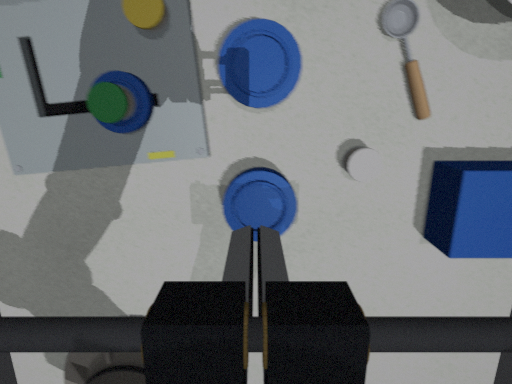

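The plate is upper left and the carriage is at (120,102). I'm moving over the plate.

```bash
python3 -m inch '[{"linear":[-2,0,-4.5],"delta_rot":[0,0,0]},{"linear":[-2,0,-4.5],"delta_rot":[0,0,0]},{"linear":[-2,0,-4.5],"delta_rot":[0,0,0]},{"linear":[-2,0,-4.5],"delta_rot":[0,0,0]},{"linear":[0,0,0],"delta_rot":[0,0,0]},{"linear":[0,0,0],"delta_rot":[0,0,0]}]'
cat > m.py <<'E'
from h import *
import sys
def measure(name):
    f=frame("wrist");P=cloud(f);px=f["pixels"];hsv=cv2.cvtColor(px,cv2.COLOR_BGR2HSV)
    z=P[...,2]
    near=(abs(P[...,0]-.55)<.22)&(abs(P[...,1])<.2)&(f["range_z"]>0)
    m=(near&(z>.014)&(z<.026)).astype(np.uint8)
    m=cv2.morphologyEx(m,cv2.MORPH_OPEN,np.ones((5,5)))
    n,l,st,_=cv2.connectedComponentsWithStats(m);k=1+np.argmax(st[1:,4]);q=P[l==k]
    print("plate z",np.median(q[:,2]),cv2.minAreaRect(q[:,:2].astype(np.float32)*1000))
    b=near&(hsv[...,0]>100)&(hsv[...,0]<130)&(hsv[...,1]>150)&(z>.036)&(z<.05)&(P[...,1]>-.16)
    if b.sum()>20: print("carriage circle mm",b.sum(),cv2.minEnclosingCircle(P[b][:,:2].astype(np.float32)*1000))
    g=near&(hsv[...,0]>50)&(hsv[...,0]<90)&(hsv[...,1]>120)&(z>.072)&(z<.09)
    if g.sum()>20: print("lid mm",g.sum(),P[g].mean(0),cv2.minEnclosingCircle(P[g][:,:2].astype(np.float32)*1000))
    # dark slot pixels, intersected with the plate top plane
    u,v=np.meshgrid(np.arange(512),np.arange(384))
    p=cv2.undistortPoints(np.stack([u,v],-1).reshape(-1,1,2).astype(float),f["K"],f["d"]).reshape(384,512,2)
    D=np.concatenate([p,np.ones((384,512,1))],-1)@f["R"];C=-f["R"].T@f["t"]
    Q=C+D*((.02-C[2])/D[...,2])[...,None]
    cv2.imwrite(f"pics/{name}.png",px)
    np.savez("last.npz",Q=Q,P=P,px=px)
    return f,P,Q,px
if __name__=="__main__":
    print(get_state()["tcp_pos"].round(4));measure(sys.argv[1])
E
python3 m.py w2
```

```text
clock: 2.45
tcp_pos: [0.5163, -0.0389, 0.3514]
eef_rot: [-0.002, 2.221, -2.221]
wrist_force: [-0.9, -1.3, 0.5]
grip_width: 0.0003
[ 0.5163 -0.0389  0.3514]
plate z 0.020084201609135835 ((548.9133911132812, 12.445083618164062), (260.8487548828125, 300.707763671875), 5.282159805297852)
carriage circle mm 1328 ((513.177001953125, -31.54648780822754), 41.727439880371094)
lid mm 1054 [ 0.51562619 -0.02907293  0.08095483] ((577.7741088867188, 41.19678497314453), 122.2656478881836)
```

View pics/w2.png

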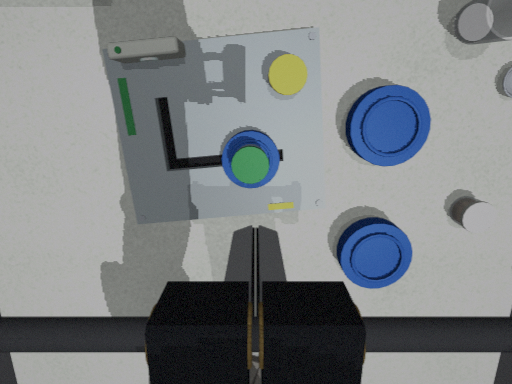

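The plate fit is 261×301 mm, centred at (0.549, 0.012) with yaw +5.28°. That puts the carriage at guide (-39.6, -40.4) mm, and x agrees with the slot line. Before the push I'll check the finger profile and work out the descent target.

```bash
cat >> h.py <<'E'
YAW=np.radians(5.28);G0=np.array([.5489,.0124]);RG=np.array([[np.cos(YAW),-np.sin(YAW)],[np.sin(YAW),np.cos(YAW)]])
def tog(p): return (np.array(p)[:2]-G0)@RG
def go(gx,gy,z):
    s=get_state();t=G0+RG@np.array([gx,gy]);d=np.r_[t,z]-s["tcp_pos"]
    M=Ro.from_rotvec(s["eef_rot"]).as_matrix()
    print("tcp in guide mm",(tog(s["tcp_pos"])*1000).round(1),"z",s["tcp_pos"][2].round(4),"shift in tool cm",(M.T@d*100).round(2),"tool-z yaw vs guide -y deg",np.degrees(np.arctan2(M[1,2],M[0,2])-YAW).round(2)+90,"F",s["wrist_force"].round(1),s["clock"])
E
python3 - <<'E'
from h import *
d=np.load("last.npz");P=d["P"]-np.array([.5163,-.0389,.3514])
z=P[...,2]; near=(abs(P[...,0])<.05)&(abs(P[...,1])<.12)
for a in np.arange(-.02,.1,.01):
    m=near&(z>a)&(z<a+.01)
    if m.sum()>3: print(round(a,3),m.sum(),"x",P[m][:,0].min().round(3),P[m][:,0].max().round(3),"y",P[m][:,1].min().round(3),P[m][:,1].max().round(3))
go(-.04,-.115,.12)
E
```

```text
-0.02 104 x 0.008 0.01 y -0.01 0.009
-0.01 316 x 0.008 0.011 y -0.013 0.012
0.0 371 x 0.008 0.01 y -0.013 0.012
0.01 481 x -0.0 0.01 y -0.013 0.012
0.02 572 x -0.008 0.011 y -0.013 0.012
0.03 648 x 0.008 0.011 y -0.013 0.012
0.04 436 x 0.007 0.011 y -0.013 0.012
0.05 172 x -0.001 0.01 y -0.003 0.002
0.07 31 x -0.007 0.005 y -0.075 0.001
0.08 2615 x -0.004 0.035 y -0.075 0.073
0.09 15458 x 0.006 0.035 y -0.065 0.061
tcp in guide mm [-37.6 -49.3] z 0.3514 shift in tool cm [-0.37 23.14  6.56] tool-z yaw vs guide -y deg -5.299999999999997 F [-0.2 -0.6  0.1] 2.5
```

```bash
python3 -m inch '[{"linear":[0,0,0],"delta_rot":[0,-5.3,0]},{"linear":[0.12,0,3.3],"delta_rot":[0,0,0]},{"linear":[0.12,0,3.27],"delta_rot":[0,0,0]},{"linear":[0,4.5,0],"delta_rot":[0,0,0]},{"linear":[0,4.5,0],"delta_rot":[0,0,0]},{"linear":[0,4.5,0],"delta_rot":[0,0,0]},{"linear":[0,4.5,0],"delta_rot":[0,0,0]},{"linear":[0,4.5,0],"delta_rot":[0,0,0]},{"linear":[0,0.6,0],"delta_rot":[0,0,0]},{"linear":[0,0,0],"delta_rot":[0,0,0]},{"linear":[0,0,0],"delta_rot":[0,0,0]}]'; python3 -c "
from h import *
go(-.04,-.115,.048)"
```

```text
clock: 3.6
tcp_pos: [0.5209, -0.1061, 0.1226]
eef_rot: [-0.097, 2.173, -2.174]
wrist_force: [-0.4, -0.4, -0.1]
grip_width: 0.0005
tcp in guide mm [ -38.8 -115.4] z 0.1226 shift in tool cm [ 0.14  7.46 -0.04] tool-z yaw vs guide -y deg -0.060000000000002274 F [-0.4 -0.4 -0.1] 3.6
```

```bash
python3 -m inch '[{"linear":[0.05,2,0],"delta_rot":[0,0,0]},{"linear":[0.05,2,0],"delta_rot":[0,0,0]},{"linear":[0.04,2,0],"delta_rot":[0,0,0]},{"linear":[0,1.4,0],"delta_rot":[0,0,0]},{"linear":[0,0,0],"delta_rot":[0,0,0]},{"linear":[0,0,-0.6],"delta_rot":[0,0,0]},{"linear":[0,0,-0.6],"delta_rot":[0,0,0]},{"linear":[0,0,-0.4],"delta_rot":[0,0,0]},{"linear":[0,0,-0.2],"delta_rot":[0,0,0]},{"linear":[0,0,-0.2],"delta_rot":[0,0,0]},{"linear":[0,0,-0.2],"delta_rot":[0,0,0]},{"linear":[0,0,-0.2],"delta_rot":[0,0,0]}]'; python3 -c "
from h import *
go(-.04,.0255,.048)"
```

```text
clock: 4.8
tcp_pos: [0.5165, -0.0825, 0.0468]
eef_rot: [-0.098, 2.173, -2.175]
wrist_force: [0.6, -7.2, 3.7]
grip_width: 0.0003
tcp in guide mm [-41.  -91.5] z 0.0468 shift in tool cm [ -0.09  -0.13 -11.7 ] tool-z yaw vs guide -y deg -0.060000000000002274 F [ 0.6 -7.2  3.7] 4.8
```

Contact is at the expected place with about 7 N of push. I'm continuing.

```bash
python3 -m inch '[{"linear":[0,0,-0.4],"delta_rot":[0,0,0]},{"linear":[0,0,-0.5],"delta_rot":[0,0,0]},{"linear":[0,0,-0.6],"delta_rot":[0,0,0]},{"linear":[0,0,-0.6],"delta_rot":[0,0,0]},{"linear":[0,0,-0.6],"delta_rot":[0,0,0]},{"linear":[0,0,-0.6],"delta_rot":[0,0,0]},{"linear":[0,0,-0.6],"delta_rot":[0,0,0]},{"linear":[0,0,-0.6],"delta_rot":[0,0,0]},{"linear":[0,0,-0.6],"delta_rot":[0,0,0]},{"linear":[0,0,-0.6],"delta_rot":[0,0,0]},{"linear":[0,0,-0.4],"delta_rot":[0,0,0]},{"linear":[0,0,-0.3],"delta_rot":[0,0,0]}]'; python3 -c "
from h import *
go(-.04,.0255,.048)"; python3 m.py w3
```

```text
clock: 6.0
tcp_pos: [0.5106, -0.0186, 0.0468]
eef_rot: [-0.099, 2.173, -2.175]
wrist_force: [1.0, -6.5, 5.5]
grip_width: 0.0001
tcp in guide mm [-41.  -27.3] z 0.0468 shift in tool cm [-0.09 -0.12 -5.28] tool-z yaw vs guide -y deg -0.04999999999999716 F [ 1.  -6.5  5.5] 6.0
[ 0.5106 -0.0186  0.0468]
plate z 0.020029373855259 ((543.2515869140625, 6.04803466796875), (189.1092987060547, 293.5629577636719), 5.10644006729126)
carriage circle mm 6988 ((511.36480712890625, 27.97447967529297), 48.24059295654297)
lid mm 7699 [0.51341829 0.03619842 0.08083785] ((507.7984619140625, 34.79276657104492), 25.560848236083984)
```

View pics/w3.png

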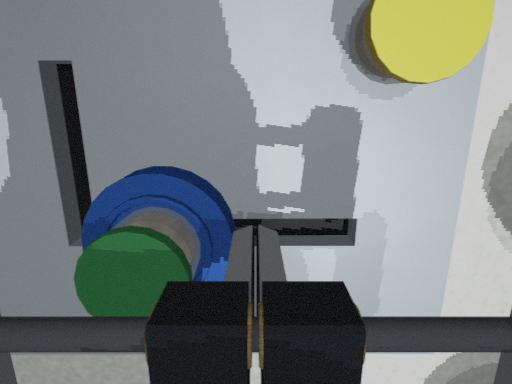

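The carriage is on the slot with the finger behind it, and the cup is upright: the lid centre is at guide (-39, 26), against 27 expected. That leaves 53 mm to go.

```bash
python3 -m inch '[{"linear":[0,0,-0.4],"delta_rot":[0,0,0]},{"linear":[0,0,-0.5],"delta_rot":[0,0,0]},{"linear":[0,0,-0.6],"delta_rot":[0,0,0]},{"linear":[0,0,-0.6],"delta_rot":[0,0,0]},{"linear":[0,0,-0.6],"delta_rot":[0,0,0]},{"linear":[0,0,-0.6],"delta_rot":[0,0,0]},{"linear":[0,0,-0.5],"delta_rot":[0,0,0]},{"linear":[0,0,-0.4],"delta_rot":[0,0,0]},{"linear":[0,0,-0.3],"delta_rot":[0,0,0]},{"linear":[0,0,-0.2],"delta_rot":[0,0,0]},{"linear":[0,0,-0.1],"delta_rot":[0,0,0]},{"linear":[0,0,0],"delta_rot":[0,0,0]}]'; python3 -c "
from h import *
go(-.04,.0255,.048)"; python3 m.py w4
```

```text
clock: 7.25
tcp_pos: [0.5062, 0.0292, 0.0468]
eef_rot: [-0.099, 2.174, -2.175]
wrist_force: [0.9, -4.3, 3.9]
grip_width: 0.0004
tcp in guide mm [-41.   20.7] z 0.0468 shift in tool cm [-0.1  -0.12 -0.48] tool-z yaw vs guide -y deg -0.04999999999999716 F [ 0.9 -4.3  3.9] 7.25
[0.5062 0.0292 0.0468]
plate z 0.019998976509937146 ((542.45556640625, 12.187271118164062), (188.9558563232422, 299.72039794921875), 5.089722633361816)
carriage circle mm 6899 ((503.228759765625, 82.40950775146484), 41.33649444580078)
lid mm 7495 [0.50850879 0.08406926 0.0808201 ] ((502.251953125, 82.03396606445312), 25.528182983398438)
```

```bash
python3 -m inch '[{"linear":[0,0,-0.2],"delta_rot":[0,0,0]},{"linear":[0,0,-0.2],"delta_rot":[0,0,0]},{"linear":[0,0,-0.1],"delta_rot":[0,0,0]},{"linear":[0,0,0],"delta_rot":[0,0,0]}]'; python3 -c "
from h import *
go(-.04,.0255,.048)"; python3 m.py w5
```

```text
clock: 7.7
tcp_pos: [0.5057, 0.0342, 0.0468]
eef_rot: [-0.099, 2.174, -2.175]
wrist_force: [0.2, -4.3, 4.6]
grip_width: 0.0007
tcp in guide mm [-41.   25.7] z 0.0468 shift in tool cm [-0.1  -0.12  0.02] tool-z yaw vs guide -y deg -0.04999999999999716 F [ 0.2 -4.3  4.6] 7.7
[0.5057 0.0342 0.0468]
plate z 0.019998985507190627 ((542.2352294921875, 14.617691040039062), (188.84242248535156, 294.75286865234375), 5.141716003417969)
carriage circle mm 6890 ((503.6488342285156, 87.23178100585938), 41.53578567504883)
lid mm 7447 [0.50790746 0.0890878  0.08083024] ((501.8104553222656, 87.3962173461914), 25.588655471801758)
```

The carriage is at the corner: y is 79–80 mm by both camera and tool, and x is -39. I'm backing off and going round to its -x side, at y = 80.

```bash
python3 -m inch '[{"linear":[0,0,0.5],"delta_rot":[0,0,0]},{"linear":[0,0,1.5],"delta_rot":[0,0,0]},{"linear":[1,0,2],"delta_rot":[0,0,0]},{"linear":[2.5,0,0],"delta_rot":[0,0,0]},{"linear":[2.5,0,0],"delta_rot":[0,0,0]},{"linear":[0.9,0,0],"delta_rot":[0,0,0]},{"linear":[0,0,-2.5],"delta_rot":[0,0,0]},{"linear":[0,0,-2.5],"delta_rot":[0,0,0]},{"linear":[0,0,-2.5],"delta_rot":[0,0,0]},{"linear":[0,0,-1.9],"delta_rot":[0,0,0]},{"linear":[0,0,0],"delta_rot":[0,0,0]},{"linear":[0,0,0],"delta_rot":[0,0,0]}]'; python3 -c "
from h import *
go(-.095,.080,.048)"; python3 m.py w6
```

```text
clock: 8.95
tcp_pos: [0.4321, 0.0825, 0.0465]
eef_rot: [-0.101, 2.174, -2.174]
wrist_force: [-0.1, 0.1, -0.4]
grip_width: 0.0004
tcp in guide mm [-109.9   80.5] z 0.0465 shift in tool cm [-1.49 -0.15  0.06] tool-z yaw vs guide -y deg 0.04000000000000625 F [-0.1  0.1 -0.4] 8.95
[0.4321 0.0825 0.0465]
plate z 0.01998838803122149 ((490.40289306640625, 40.63172149658203), (149.5443115234375, 232.08950805664062), 5.175622940063477)
carriage circle mm 8449 ((491.3917541503906, 86.91670227050781), 51.30438995361328)
lid mm 10217 [0.50103266 0.09229013 0.08099776] ((482.77032470703125, 85.93917846679688), 43.53130340576172)
```

View pics/w6.png

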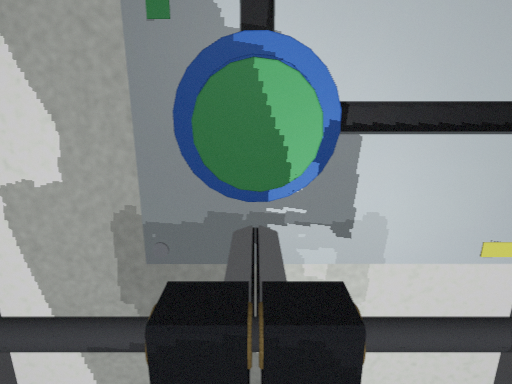

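The finger is lined up behind the carriage on the short-leg axis, and the cup is seated. Now the push along tool -x.

```bash
python3 -m inch '[{"linear":[-0.7,0,0],"delta_rot":[0,0,0]},{"linear":[-0.5,0,0],"delta_rot":[0,0,0]},{"linear":[-0.2,0,0],"delta_rot":[0,0,0]},{"linear":[-0.2,0,0],"delta_rot":[0,0,0]},{"linear":[-0.2,0,0],"delta_rot":[0,0,0]},{"linear":[-0.2,0,0],"delta_rot":[0,0,0]},{"linear":[-0.3,0,0],"delta_rot":[0,0,0]},{"linear":[-0.4,0,0],"delta_rot":[0,0,0]},{"linear":[-0.5,0,0],"delta_rot":[0,0,0]},{"linear":[-0.5,0,0],"delta_rot":[0,0,0]},{"linear":[-0.5,0,0],"delta_rot":[0,0,0]},{"linear":[-0.4,0,0],"delta_rot":[0,0,0]}]'; python3 -c "
from h import *
go(-.001,.080,.048)"; python3 m.py w7
```

```text
clock: 10.2
tcp_pos: [0.4766, 0.0863, 0.0462]
eef_rot: [-0.103, 2.175, -2.176]
wrist_force: [-6.8, -1.0, 5.5]
grip_width: 0.0004
tcp in guide mm [-65.2  80.2] z 0.0462 shift in tool cm [-6.42 -0.19  0.02] tool-z yaw vs guide -y deg 0.0 F [-6.8 -1.   5.5] 10.2
[0.4766 0.0863 0.0462]
plate z 0.019971644151789064 ((519.317626953125, 49.23578643798828), (179.2455291748047, 220.5211944580078), 5.320725440979004)
carriage circle mm 8069 ((527.6203002929688, 91.0924072265625), 41.9886360168457)
lid mm 10699 [0.52774103 0.09334389 0.08100496] ((518.7257690429688, 90.23748016357422), 34.23232650756836)
```

View pics/w7.png

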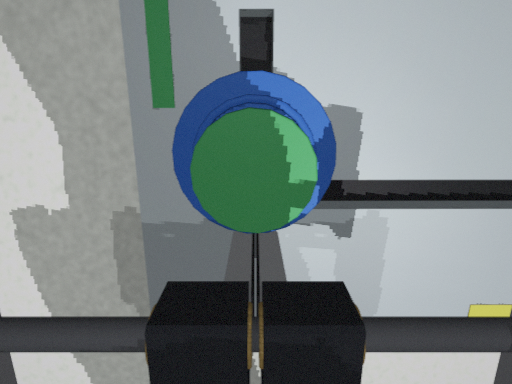

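The carriage is now moving up the short leg, at guide (-14, 80), which matches the tool position +51 mm. 64 mm remain.

```bash
python3 -m inch '[{"linear":[-0.4,0,0],"delta_rot":[0,0,0]},{"linear":[-0.5,0,0],"delta_rot":[0,0,0]},{"linear":[-0.6,0,0],"delta_rot":[0,0,0]},{"linear":[-0.6,0,0],"delta_rot":[0,0,0]},{"linear":[-0.6,0,0],"delta_rot":[0,0,0]},{"linear":[-0.6,0,0],"delta_rot":[0,0,0]},{"linear":[-0.6,0,0],"delta_rot":[0,0,0]},{"linear":[-0.5,0,0],"delta_rot":[0,0,0]},{"linear":[-0.5,0,0],"delta_rot":[0,0,0]},{"linear":[-0.4,0,0],"delta_rot":[0,0,0]},{"linear":[-0.2,0,0],"delta_rot":[0,0,0]},{"linear":[0,0,0],"delta_rot":[0,0,0]}]'; python3 -c "
from h import *
go(-.0012,.080,.048)"; python3 m.py w8
```

```text
clock: 11.45
tcp_pos: [0.5317, 0.0915, 0.0463]
eef_rot: [-0.102, 2.175, -2.175]
wrist_force: [-3.3, -0.4, 1.4]
grip_width: 0.0006
tcp in guide mm [-9.8 80.4] z 0.0463 shift in tool cm [-0.86 -0.17  0.04] tool-z yaw vs guide -y deg 0.0 F [-3.3 -0.4  1.4] 11.45
[0.5317 0.0915 0.0463]
plate z 0.019968489736273076 ((587.9720458984375, 59.46228790283203), (173.89968872070312, 232.25477600097656), 11.788505554199219)
carriage circle mm 8058 ((582.0382080078125, 95.93795776367188), 42.4521484375)
lid mm 10695 [0.5829758  0.09859843 0.08100314] ((574.2947998046875, 95.50558471679688), 34.09585952758789)
```

```bash
python3 -m inch '[{"linear":[-0.2,0,0],"delta_rot":[0,0,0]},{"linear":[-0.2,0,0],"delta_rot":[0,0,0]},{"linear":[-0.2,0,0],"delta_rot":[0,0,0]},{"linear":[-0.2,0,0],"delta_rot":[0,0,0]},{"linear":[-0.1,0,0],"delta_rot":[0,0,0]},{"linear":[0,0,0],"delta_rot":[0,0,0]},{"linear":[0,0,0],"delta_rot":[0,0,0]}]'; python3 -c "
from h import *
go(-.0012,.080,.048)"; python3 m.py w9
```

```text
clock: 12.2
tcp_pos: [0.5416, 0.0925, 0.0466]
eef_rot: [-0.099, 2.174, -2.174]
wrist_force: [0.2, -0.5, -0.6]
grip_width: 0.0004
tcp in guide mm [ 0.1 80.5] z 0.0466 shift in tool cm [ 0.13 -0.14  0.05] tool-z yaw vs guide -y deg -0.010000000000005116 F [ 0.2 -0.5 -0.6] 12.2
[0.5416 0.0925 0.0466]
plate z 0.01997698600973257 ((593.6215209960938, 56.23204040527344), (177.7626495361328, 233.93603515625), 9.961885452270508)
carriage circle mm 8060 ((591.8831176757812, 96.83989715576172), 42.560970306396484)
lid mm 10646 [0.59301676 0.09957474 0.08099749] ((611.8822631835938, 109.00035095214844), 47.815059661865234)
```

The carriage is at guide (50.6, 80.1), so it's home. I'm backing off, rising, and taking a last look.

```bash
python3 -m inch '[{"linear":[0.5,0,0],"delta_rot":[0,0,0]},{"linear":[2,0,0],"delta_rot":[0,0,0]},{"linear":[3.5,0,0],"delta_rot":[0,0,0]},{"linear":[3,-1,0],"delta_rot":[0,0,0]},{"linear":[0,-4,0],"delta_rot":[0,0,0]},{"linear":[0,-4,0],"delta_rot":[0,0,0]},{"linear":[0,-4,0],"delta_rot":[0,0,0]},{"linear":[0,-4,0],"delta_rot":[0,0,0]},{"linear":[0,-4,0],"delta_rot":[0,0,0]},{"linear":[0,0,0],"delta_rot":[0,0,0]},{"linear":[0,0,0],"delta_rot":[0,0,0]}]'; python3 m.py w10; python3 -c "
from h import *
d=np.load('last.npz');P=d['P'];h=cv2.cvtColor(d['px'],cv2.COLOR_BGR2HSV)
g=(h[...,0]>50)&(h[...,0]<90)&(h[...,1]>120)&(abs(P[...,2]-.081)<.004)&(P[...,0]<.62)
c,r=cv2.minEnclosingCircle(P[g][:,:2].astype('f')*1000);print('lid guide',tog(np.array(c)/1000)*1000,r,P[g][:,2].std())
b=(h[...,0]>100)&(h[...,0]<130)&(h[...,1]>150)&(P[...,2]>.036)&(P[...,2]<.05)&(P[...,1]>0)
c,r=cv2.minEnclosingCircle(P[b][:,:2].astype('f')*1000);print('carr guide',tog(np.array(c)/1000)*1000,r)"
```

```text
clock: 13.35
tcp_pos: [0.4519, 0.0842, 0.2573]
eef_rot: [-0.097, 2.173, -2.173]
wrist_force: [0.4, -0.0, -0.0]
grip_width: 0.0004
[0.4519 0.0842 0.2573]
plate z 0.019888169460788183 ((531.3890991210938, 9.528915405273438), (225.44903564453125, 301.9020690917969), 5.332870006561279)
carriage circle mm 2580 ((592.1763305664062, 97.34825897216797), 41.47835159301758)
lid mm 2456 [0.59261867 0.09720154 0.08089784] ((592.5586547851562, 97.04951477050781), 25.374425888061523)
lid guide [51.26310892 80.27273605] 25.374425888061523 0.0007843878745341176
carr guide [50.90989829 80.60539527] 41.47835159301758
```

View pics/w10.png

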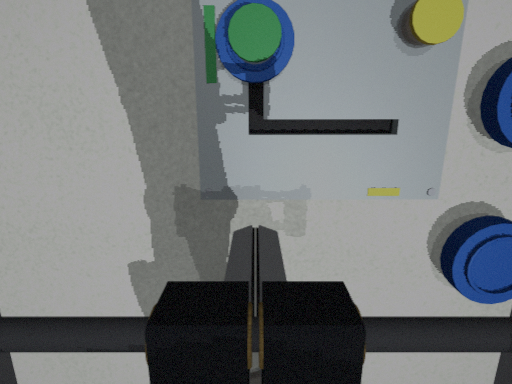

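The carriage at (255,40) is home beside the green strip, with the cup upright and centred and the spare cup undisturbed at (437,17).

```bash
python3 -c "
from workcell import *
print(finish_job())"
```

```text
the job is handed in; nothing more can be done
None
```

I pushed the carriage with the shut fingertips along the long leg to the corner, then went round it and pushed it along the short leg to the home end. I then backed off, raised the gripper clear and handed the job in at about 13.4 s; no verdict is reported.

| Check (guide frame) | Measured | Required |
|---|---|---|
| Carriage at the corner | x -39 mm, y 79–80 mm | x below -32 mm, y above 72 mm |
| Carriage at the end | x 50.9 mm, y 80.6 mm | x 44–56 mm, y 74–86 mm |
| Cup lid centre from carriage centre | under 1 mm | under 6 mm |

- **Cup:** its lid is level at 81 mm above the table, so it is upright in its seat.
- **Forces:** the horizontal push read about 7 N at most at the end of each move, with up to 5.5 N vertically. Force was not recorded within a move.
- **Robot:** it touched nothing when I handed in, with the gripper raised well clear.
- **Bystanders:** the last picture showed the spare cup undisturbed. I did not look again at the white cup, spray bottle, jar, spoon or beaker, but the arm stayed away from them while it was down.
- **Disagreements:** camera and tool readings agreed to about 1 mm. A few plate and lid fits in close-up views were off because the view was cut off or the green strip was caught, so I did not use them.

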